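Set the shelf-label printer to five labels and print

TASK

At the toy shop's counter, set the label printer for five labels: push the pointer of its dial round with a fingertip, without pinching or forcing it, until it has clicked into the fifth position after the long zero mark. Then press the larger of the two push buttons all the way down to print, let it come back up and move clear. Do not print at any other setting, leave the smaller button alone, and leave the toys and rolls standing where they are.

Things in the scene. Friction and masses are not known exactly. Their poses are not given: they have to be found in the camera images.
- printer: White label printer, fixed to the counter, 240 mm (its x) by 380 mm (its y), flat deck 80 mm above the counter. Origin: centre of its underside; x points from its front to its back, y to its left, z up. Dial axis at x 0, y +30 mm. The two buttons are at x -50 and +50, y -125 mm; which is where varies. A hood 190 by 70 mm stands 27 mm above the deck, centred at x 0, y +148 mm.
- dial (a joint): Dial angle in rad, growing clockwise from above. 0: pointer on the zero mark (the long, wide one of nine black marks on the deck), by the end stop, 120 degrees anticlockwise of the printer's +x. One click every 0.524 rad (30 degrees): positions 0 to 8; position 5 reads 2.618. Past halfway it snaps on to the next by itself. A push of about 3 N at 38 mm turns it. It starts in one of positions 0 to 3.
- dial_axis (a point): Point on the dial's axis at the height of the pointer's top, 116 mm above the counter. The dial is a grey disc, 104 mm across, whose upper face is 25 mm below this point (91 mm above the counter). A round hub 28 mm across stands in its middle. Its x axis points along the pointer.
- pointer_tip (a point): Outer end of the pointer's top, 50 mm from the dial's axis. The pointer is a black upright rib 14 mm thick that runs from the hub outwards and stands 25 mm above the disc, with flat upright sides; a white line runs along its top.
- print_button (a joint): Travel of the larger button in m: 0 up, 0.006 fully down; its spring takes 5 N fully down and returns it.
- print_button_top (a point): Centre of the top of the larger round button (36 mm across), where it is pressed straight down. It prints.
- feed_button (a joint): Travel of the smaller button in m: 0 up, 0.006 fully down. To be left alone.
- feed_button_top (a point): Centre of the top of the smaller round button (20 mm across). To be left alone.
- label_roll: Loose spare roll of labels standing flat on the printer's deck, a ring 44 mm across, 26 mm high. Origin under its centre. Leave alone.
- skittle: Loose wooden toy skittle on the printer's deck, 28 mm across, 47 mm high. Origin under its centre. Leave alone.
- toy_car: Loose toy car on the counter, 100 by 58 mm, 53 mm high. Origin under its centre. Leave alone.
- toy_truck: Loose toy tipper truck on the counter, 130 by 62 mm, 75 mm high. Origin under its centre. Leave alone.
- boxed_toy: Loose window carton with a toy, on the counter, 90 by 150 mm, 100 mm high. Origin under its centre. Leave alone.
- stacking_cone: Loose wooden stand of a ring-stacking toy on the counter, foot 68 mm across, 78 mm high. Origin under its centre. Leave alone.
- tape_roll: Loose roll of parcel tape lying flat on the counter, 90 mm across, 22 mm high. Origin under its centre. Leave alone.

How it is judged:
On the way, in this order (a step that is already met when the one before it is completed fails the run):
1. the dial rests in position 5, pushed there (value of joint dial between 2.498 and 2.738 rad and velocity of joint dial between -0.1 and 0.1 rad/s), for 0.3 s.
2. the larger button is pressed down with the dial in position 5 (value of joint dial between 2.498 and 2.738 rad and value of joint print_button above 0.0048 m), for 0.05 s.
At the end, for the whole second after the job is handed in: The dial rests within 0.12 rad of position 5 (2.618 rad), the larger button has been pressed at least 4.8 mm down and is up again (within 1.5 mm), the smaller one is up, and the loose things are within 15 mm of where they began (value of joint dial between 2.498 and 2.738 rad and value of joint each of print_button, feed_button below 0.0015 m and distance of each of label_roll, skittle, toy_car, toy_truck, boxed_toy, stacking_cone, tape_roll from where it was at the start of the episode below 0.015 m); the robot touches nothing.
It fails at once if the print button is pressed (over 3 mm) while the dial is more than 0.2 rad off position 5 (value of joint print_button above 0.003 m and (value of joint dial below 2.418 rad or value of joint dial above 2.818 rad)).
It fails at once if the smaller button is pressed (over 3 mm) (value of joint feed_button above 0.003 m).
It fails at once if the printer's dial or deck is pinched or forced (over 30 N of contact with the fingers) (contact force between the fingers and printer above 30 N).
It fails at once if one of the loose toys or rolls is lifted or pushed away (over 15 mm) (distance of any of label_roll, skittle, toy_car, toy_truck, boxed_toy, stacking_cone, tape_roll from where it was at the start of the episode above 0.015 m).
It also fails if it takes over 58 s, if anything falls off the work surface, if the arm or the gripper's body presses on something with over 40 N, if the wrist force passes 120 N, or if a joint passes its speed limit or range.

ROBOT

A 7-joint arm with a two-finger parallel gripper is mounted at the origin on the work surface. World frame = base frame: x ahead of the robot, y to its left, z up, the work surface at z = 0. Lengths are in m, angles in rad, forces in N, time in s.
With the tool pointing down it reaches from about 0.4 to 0.875 m from the base axis. Payload 6.5 kg.
Tool frame: the origin (TCP) lies at the very end of the fingers, on their centre line; the grasp point (between the pads) lies robot.hold_point_z behind it (robot.hold_point_z is the distance from the TCP to the grasp point, in m); z points along the fingers, y is the line along which they close (so a half turn about z gives the same grasp; the last joint's range is limited). The gripper opens to 88 mm and grips with 3 to 60 N. Pads are 18 mm wide; open, the fingers measure 123 mm over their backs; the gripper's body (75 mm by 187 mm) begins 45 mm behind the grasp point.
Start: joints at [1.183, 0.536, -0.004, 1.538, 0.003, 1.067, -0.071], TCP at [0.206, -0.617, 0.239] pointing down, gripper open.
Joint ranges: [-2.7, 2.7], [-0.37, 2.16], [-1.27, 1.26], [0.24, 2.4], [-1.31, 4.45], [0.19, 1.91], [-2.76, 2.76]. Speed limits (rad/s): [2.39, 2.39, 3.14, 3.14, 3.14, 3.14, 3.14].

INTERFACE

Orientations are given as [roll, pitch, yaw] about the fixed x, y, z axes, in that order (R = Rz(yaw) Ry(pitch) Rx(roll)).
In Python, from rig import telemetry, eyes, workorder, regions_of, tip_of, robot gives the robot as it stands.
- The arm moves only by the shell command python3 -m pendant 'ROWS' [FORCE]. ROWS is JSON, a list that holds one entry, the list of rows, each a list of 7 numbers: the shift along the world's x, y, z in m, then the turn, a rotation vector about the world's x, y, z in rad, then the gripper command: -1 is shut, 1 is fully open, values between are in proportion. In form: [[[x, y, z, ax, ay, az, hand], ...]]. A call has 1 to 8 rows; each row is the pose to reach, as a shift and turn from the pose commanded when the call began; what a row does not reach only later rows make up. A row lasts 1/10 s, in which the tool goes at most 50 mm and 8.59 degrees, less where a joint would pass 70% of its speed; a pose out of reach is approached as far as the arm can. A call with a gripper value outside its range is refused whole. The fingers move at their own pace and stop on an object; FORCE is the grip in N (left out, the last holds). Time passes only in rows, so rows that repeat a pose let the fingers close. It gives the time, the measured TCP pose, the force, the opening and the grip force at its end, in the units of the state.
- telemetry.sense(): the state, without advancing time (a new reading comes with each control period).
- eyes.grab_frame(name): name is "scene" or "top"; returns the picture (384x512x3 uint8, red, green, blue); there is no depth.
- eyes.camera_info(name): a dict with "fov_y" (degrees; the focal length in pixels is half the picture's height over the tangent of half this angle, whatever the lens; pixels are square), "cx", "cy" (the principal point, pixels), "distortion" ([k1, k2, p1, p2, k3] as OpenCV has them; the pictures are not rectified), "rvec" (rotation vector, rad) and "tvec" (3), from world to camera coordinates, as OpenCV has them. Camera axes: x right, y down, z forward; pixel columns grow to the right and rows downward; lengths in m; the calibration is good to about 2 mm. A picture is of the moment at which its call begins. camera_info takes no time and is no camera call.
- workorder.sign_off(): hands the job in; it is judged then, once.
Trained networks look in the newest picture that a camera, given by its name, has taken for a name from the list of things; names that differ only in an ending like _2 or _b are one class to them, and where a whole thing is asked for, a point or a joint stands for the part that bears it (a point fixed in the world has none). Each returns a list of dicts, best first, with "score" (0 to 1); they miss things now and then, are a little off and sometimes report something else, mostly with a low value. They report only what shows in the picture. A call takes as long as a camera call.
- regions_of(camera, thing): "mask" (384x512 bool, what is visible of it) and "pixel" ([column, row] in pixels, amid what is visible of it).
- tip_of(camera, thing): "pixel" ([column, row] in pixels: a listed point, or the origin of a listed thing).
The state is a dict: "time_s": time; "qpos": joint angles; "joint_vel": joint speeds; "effort": joint torques, N m; "tcp_pos": TCP position; "eef_rot": TCP orientation; "contact_force": force on the tool from outside, world axes, zero at the start; "ft_torque": the same for the moment, N m; "opening": finger opening in m; "grasp_force": force on a finger pad.
Only numpy, scipy, OpenCV 4.12 (cv2) and the standard library are available. Lean on these libraries where they do the work, as an engineer would, in place of code of your own. Each camera call takes 0.05 s, during which the arm holds its last target. There are 200 camera calls.

## Working session

There is one attempt and no reset: what is moved stays moved. The work goes in short steps, Python scripts to look and compute and a shell command to move; the robot and the scene stay as the last step left them, time stands still between calls to the robot, and variables do not carry over. Pictures are saved under pics/ and viewed, at most 10 in all, crops included, and the job is handed in when it is done.

```bash
mkdir -p pics; cat > h.py <<'E'
import numpy as np, cv2
from rig import telemetry, eyes, workorder, regions_of, tip_of, robot
def ray(cam,px):
    c=eyes.camera_info(cam); f=192/np.tan(np.radians(c['fov_y'])/2)
    K=np.array([[f,0,c['cx']],[0,f,c['cy']],[0,0,1]]); d=np.array(c['distortion'],float)
    R=cv2.Rodrigues(np.array(c['rvec'],float))[0]; t=np.array(c['tvec'],float).ravel()
    u=cv2.undistortPoints(np.array([[px]],float),K,d)[0,0]
    return -R.T@t, R.T@np.array([u[0],u[1],1])
def at(cam,px,z):
    o,d=ray(cam,px); return o+d*(z-o[2])/d[2]
def pix(cam,P):
    c=eyes.camera_info(cam); f=192/np.tan(np.radians(c['fov_y'])/2)
    K=np.array([[f,0,c['cx']],[0,f,c['cy']],[0,0,1]])
    return cv2.projectPoints(np.array(P,float).reshape(-1,1,3),np.array(c['rvec'],float),np.array(c['tvec'],float),K,np.array(c['distortion'],float))[0][:,0]
def snap(cam,name,crop=None,s=1):
    im=eyes.grab_frame(cam)
    v=im if crop is None else im[crop[1]:crop[3],crop[0]:crop[2]]
    cv2.imwrite('pics/'+name,cv2.resize(v[:,:,::-1],None,fx=s,fy=s,interpolation=cv2.INTER_CUBIC)); return im
E
python3 - <<'E'
from h import *
np.set_printoptions(precision=4,suppress=True)
for c in('top','scene'):
    snap(c,c+'0.png',s=1.5)
    print(c,ray(c,(256,192))[0])
    for n,z in(('printer',0),('dial_axis',.116),('pointer_tip',.116),('print_button_top',.09),('feed_button_top',.09),('label_roll',.08),('skittle',.08)):
        for r in tip_of(c,n)[:2]: print(n,round(r['score'],2),np.array(r['pixel']),at(c,r['pixel'],z))
print(telemetry.sense(),robot.hold_point_z)
E
```

```text
top [ 0.3239 -0.003   1.2969]
printer 0.78 [294.1 183.9] [ 0.5889 -0.0817  0.    ]
dial_axis 0.91 [289.3 178.8] [ 0.5779 -0.0628  0.116 ]
pointer_tip 0.93 [272.1 162.5] [ 0.6189 -0.0199  0.116 ]
print_button_top 0.68 [346.3 210.3] [ 0.5045 -0.2072  0.09  ]
feed_button_top 0.47 [354.6 170.4] [ 0.6074 -0.2308  0.09  ]
label_roll 0.46 [323.6 148.5] [ 0.6669 -0.1534  0.08  ]
skittle 0.51 [307.3 219.9] [ 0.4807 -0.11    0.08  ]
scene [1.1035 0.0127 0.6872]
printer 0.68 [217.  216.8] [ 0.5766 -0.0856  0.    ]
dial_axis 0.62 [228.3 189.1] [ 0.5911 -0.0542  0.116 ]
pointer_tip 0.59 [241.5 196.3] [ 0.609  -0.0251  0.116 ]
print_button_top 0.72 [167.1 161.5] [ 0.4919 -0.2082  0.09  ]
label_roll 0.93 [182.3 221. ] [ 0.6538 -0.1438  0.08  ]
skittle 0.68 [208. 162.] [ 0.4759 -0.1151  0.08  ]
{'time_s': 0.8, 'qpos': array([ 1.1828,  0.5364, -0.0044,  1.5379,  0.0026,  1.0673, -0.0712]), 'joint_vel': array([ 0.001 ,  0.0021,  0.0002,  0.0004, -0.0004, -0.0003, -0.0008]), 'effort': array([  0.0004, -57.0856,   0.9905, -25.1913,  -0.0561,   0.0111,
         0.0001]), 'tcp_pos': array([ 0.2056, -0.6166,  0.2387]), 'eef_rot': array([3.1416, 0.    , 0.3218]), 'contact_force': array([ 0.8478, -0.4004,  0.4045]), 'ft_torque': array([-0.0131,  0.0608, -0.0027]), 'grasp_force': 0.0, 'opening': 0.08780474846857331} 0.0187
```

```bash
python3 - <<'E'
from h import *
im=snap('top','t1.png',(205,110,405,260),4)
E
```

```text
(no output)
```

View pics/t1.png

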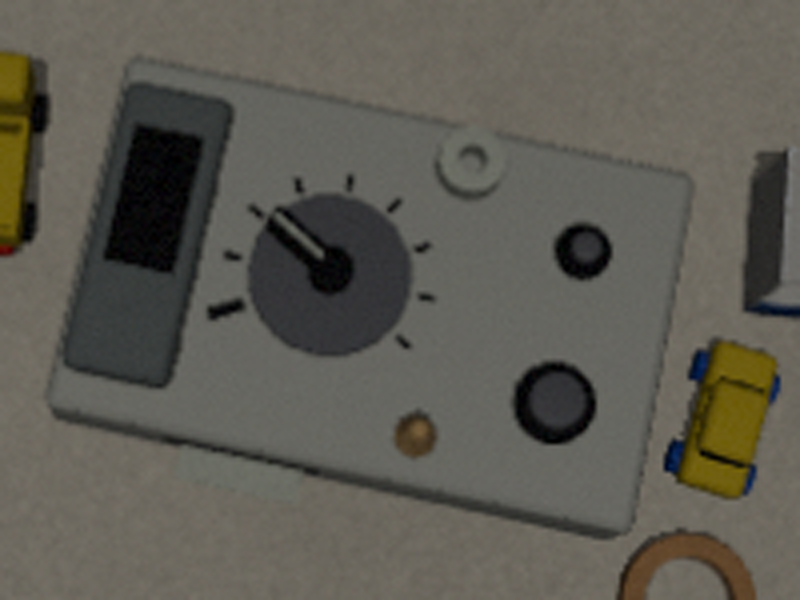

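View pics/scene0.png

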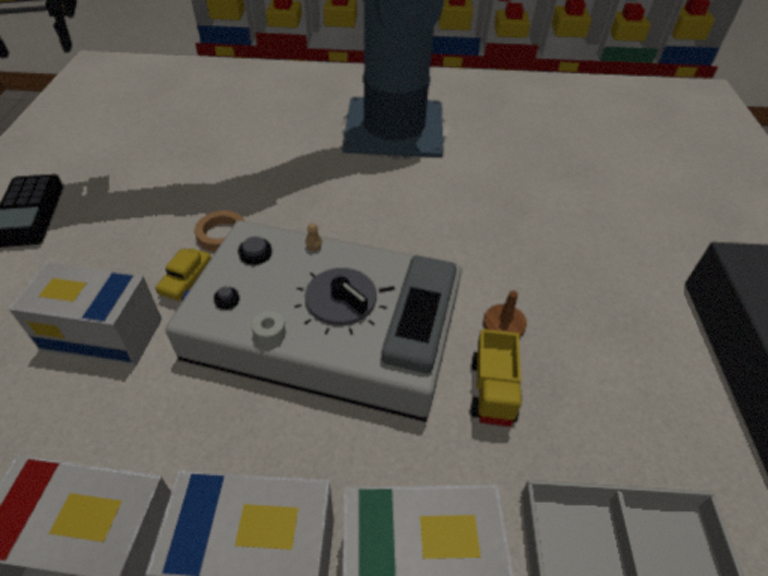

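The top crop shows the pointer at mark 2: the zero mark is at crop (225,309), mark 2 at (256,210), mark 5 at (395,205) and the dial centre at (330,270). The large button is at (555,402), the small one at (583,250), the skittle at (415,435) and the roll at (470,162). The scene view agrees with this layout. Next I'll fit the mark ring in both cameras.

```bash
python3 - <<'E'
from h import *
from scipy.optimize import differential_evolution as DE
from scipy.ndimage import map_coordinates as mc, gaussian_filter as gf
np.set_printoptions(precision=4,suppress=True)
G={}
for c in('top','scene'): G[c]=gf(eyes.grab_frame(c).astype(float).mean(2),.6)
def pts(p):
    x,y,w,r=p; a=w+np.radians(120-30*np.arange(9))
    P=[[x+(r+o)*np.cos(t),y+(r+o)*np.sin(t),.08] for t in a for o in(-.003,0,.003)]
    a0=a[0]; P+=[[x+(r+o)*np.cos(a0),y+(r+o)*np.sin(a0),.08] for o in(.006,.009)]*2
    return P
def cost(p,cams):
    s=0
    for c in cams:
        q=pix(c,pts(p)); v=mc(G[c],[q[:,1],q[:,0]],order=1); s+=v.mean()/np.median(G[c])
    return s
for cams in(['top'],['scene'],['top','scene']):
    r=DE(cost,[(.555,.605),(-.085,-.04),(-.4,0),(.055,.075)],args=(cams,),seed=1,popsize=20,maxiter=80)
    print(cams,r.x,r.fun)
x,y,w,_=r.x
R=np.array([[np.cos(w),-np.sin(w)],[np.sin(w),np.cos(w)]])
o=np.array([x,y])-R@[0,.03]
print('printer',o,w)
for n,p in(('print',(-.05,-.125)),('feed',(.05,-.125))): print(n,o+R@p)
for c in G:
  for n,z in(('print_button_top',.095),('skittle',.1),('label_roll',.1),('pointer_tip',.116)):
    for q in regions_of(c,n)[:1]: print(c,n,q['score'],at(c,q['pixel'],z))
for k in range(2,7): print(k,np.degrees(w)+120-30*k, np.array([x,y])+.04*np.array([np.cos(w+np.radians(120-30*k)),np.sin(w+np.radians(120-30*k))]))
E
```

```text
Traceback (most recent call last):
  File "h.py", line 12, in pix
    c=eyes.camera_info(cam); f=192/np.tan(np.radians(c['fov_y'])/2)
ValueError: time passes only in moves, steps and waits
```

```bash
cat >> h.py <<'E'
from functools import lru_cache
class _E:
    grab_frame=staticmethod(eyes.grab_frame); camera_info=staticmethod(lru_cache(eyes.camera_info))
eyes=_E
E
cat > fit.py <<'E'
from h import *
from scipy.optimize import differential_evolution as DE
from scipy.ndimage import map_coordinates as mc, gaussian_filter as gf
np.set_printoptions(precision=4,suppress=True)
G={}
for c in('top','scene'): G[c]=gf(eyes.grab_frame(c).astype(float).mean(2),.6)
def pts(p):
    x,y,w,r=p; a=w+np.radians(120-30*np.arange(9))
    P=[[x+(r+o)*np.cos(t),y+(r+o)*np.sin(t),.08] for t in a for o in(-.003,0,.003)]
    a0=a[0]; P+=[[x+(r+o)*np.cos(a0),y+(r+o)*np.sin(a0),.08] for o in(.006,.009)]*2
    return P
def cost(p,cams):
    s=0
    for c in cams:
        q=pix(c,pts(p)); v=mc(G[c],[q[:,1],q[:,0]],order=1); s+=v.mean()/np.median(G[c])
    return s
for cams in(['top'],['scene'],['top','scene']):
    r=DE(cost,[(.555,.605),(-.085,-.04),(-.4,0),(.055,.075)],args=(cams,),seed=1,popsize=20,maxiter=80,polish=False)
    print(cams,r.x,r.fun)
x,y,w,_=r.x
R=np.array([[np.cos(w),-np.sin(w)],[np.sin(w),np.cos(w)]])
o=np.array([x,y])-R@[0,.03]
print('printer',o,w)
for n,p in(('print',(-.05,-.125)),('feed',(.05,-.125))): print(n,o+R@p)
for c in G:
  for n,z in(('print_button_top',.095),('skittle',.1),('label_roll',.1),('pointer_tip',.116)):
    for q in regions_of(c,n)[:1]: print(c,n,q['score'],at(c,q['pixel'],z))
for k in range(2,7): print(k,np.degrees(w)+120-30*k, np.array([x,y])+.04*np.array([np.cos(w+np.radians(120-30*k)),np.sin(w+np.radians(120-30*k))]))
E
timeout 300 python3 fit.py
```

```text
['top'] [ 0.5714 -0.0534 -0.3993  0.0552] 0.5510783189371684
['scene'] [ 0.5774 -0.0521 -0.323   0.055 ] 0.5476154561643339
['top', 'scene'] [ 0.5765 -0.0525 -0.3295  0.0551] 1.1140103835771753
printer [ 0.5668 -0.0809] -0.32952559705457396
print [ 0.479 -0.183]
feed [ 0.5736 -0.2154]
top print_button_top 0.54 [ 0.5009 -0.2     0.095 ]
top skittle 0.54 [ 0.4836 -0.1122  0.1   ]
top label_roll 0.53 [ 0.6497 -0.1497  0.1   ]
top pointer_tip 0.93 [ 0.5715 -0.0502  0.116 ]
scene print_button_top 0.47 [ 0.4903 -0.1982  0.095 ]
scene skittle 0.68 [ 0.507  -0.1993  0.1   ]
scene label_roll 0.84 [ 0.657  -0.1459  0.1   ]
scene pointer_tip 0.86 [ 0.6073 -0.0582  0.116 ]
2 41.11957404724433 [ 0.6066 -0.0262]
3 11.119574047244328 [ 0.6157 -0.0448]
4 -18.880425952755672 [ 0.6143 -0.0655]
5 -48.88042595275567 [ 0.6028 -0.0827]
6 -78.88042595275567 [ 0.5842 -0.0918]
```

```bash
python3 - <<'E'
s=open('fit.py').read()
s=s.replace("s+=v.mean()/np.median(G[c])","q=pix(c,pts([p[0],p[1],p[2]-np.radians(15),p[3]])); u=mc(G[c],[q[:,1],q[:,0]],order=1); s+=(v.mean()-u.mean())/np.median(G[c])").replace("(-.4,0),(.055,.075)","(-.35,-.05),(.055,.075)")
open('fit.py','w').write(s)
E
timeout 300 python3 fit.py
```

```text
['top'] [ 0.5856 -0.0581 -0.2042  0.0631] -0.5536426471667291
['scene'] [ 0.5853 -0.0587 -0.2067  0.0637] -0.4716965556146088
['top', 'scene'] [ 0.5855 -0.0585 -0.2048  0.0628] -1.0196101532080146
printer [ 0.5794 -0.0878] -0.20479024868779513
print [ 0.505 -0.2  ]
feed [ 0.6029 -0.2204]
top print_button_top 0.72 [0.6615 0.1636 0.095 ]
top skittle 0.57 [ 0.4799 -0.1134  0.1   ]
top label_roll 0.59 [ 0.6562 -0.1488  0.1   ]
top pointer_tip 0.82 [ 0.5715 -0.0514  0.116 ]
scene print_button_top 0.68 [ 0.5041 -0.1993  0.095 ]
scene label_roll 0.71 [ 0.6649 -0.142   0.1   ]
scene pointer_tip 0.8 [ 0.6033 -0.0559  0.116 ]
2 48.26638306475479 [ 0.6121 -0.0286]
3 18.26638306475479 [ 0.6235 -0.0459]
4 -11.733616935245209 [ 0.6246 -0.0666]
5 -41.73361693524521 [ 0.6153 -0.0851]
6 -71.73361693524521 [ 0.598  -0.0964]
```

The two cameras agree within about 1 mm: dial axis at (0.5855, -0.0585), yaw -0.205, print button at (0.505, -0.200). I'll move above the anticlockwise side of the pointer with the fingers shut.

```bash
python3 -m pendant '[[[0.024,0.0375,0,0,0,0.13,-1],[0.048,0.075,0,0,0,0.26,-1],[0.072,0.1125,0,0,0,0.39,-1],[0.096,0.15,0,0,0,0.52,-1],[0.12,0.1875,0,0,0,0.65,-1],[0.144,0.225,0,0,0,0.78,-1],[0.168,0.2625,0,0,0,0.91,-1],[0.192,0.3,0,0,0,1.04,-1]]]' 5 && python3 -m pendant '[[[0.024,0.0375,0,0,0,0.13,-1],[0.048,0.075,0,0,0,0.26,-1],[0.072,0.1125,0,0,0,0.39,-1],[0.096,0.15,0,0,0,0.52,-1],[0.12,0.1875,0,0,0,0.65,-1],[0.144,0.225,0,0,0,0.78,-1],[0.168,0.2625,0,0,0,0.91,-1],[0.195,0.302,0,0,0,1.05,-1]]]'; python3 -m pendant '[[[0,0,0,0,0,0,-1],[0,0,0,0,0,0,-1]]]'
```

```text
time_s: 2.75
tcp_pos: [0.3983, -0.3152, 0.239]
eef_rot: [3.141, 0.001, 1.367]
contact_force: [0.1, 0.2, 0.1]
opening: 0.0264
grasp_force: 0.0
time_s: 3.55
tcp_pos: [0.5933, -0.0137, 0.2389]
eef_rot: [-3.141, 0.001, 2.416]
contact_force: [1.0, 0.2, 0.1]
opening: 0.0005
grasp_force: 0.0
time_s: 3.75
tcp_pos: [0.5927, -0.0137, 0.2384]
eef_rot: [-3.142, -0.001, 2.413]
contact_force: [-0.3, -0.7, -0.8]
opening: 0.0008
grasp_force: 0.0
```

```bash
python3 -m pendant '[[[0,0,-0.04,0,0,0,-1],[0,0,-0.08,0,0,0,-1],[0,0,-0.115,0,0,0,-1],[0,0,-0.115,0,0,0,-1]]]'; python3 - <<'E'
from h import *
snap('scene','s2.png',(160,110,340,260),4)
E
```

```text
time_s: 4.15
tcp_pos: [0.5885, -0.0175, 0.1195]
eef_rot: [-3.134, -0.005, 2.409]
contact_force: [0.9, -0.2, 0.2]
opening: 0.0005
grasp_force: 0.0
```

View pics/s2.png

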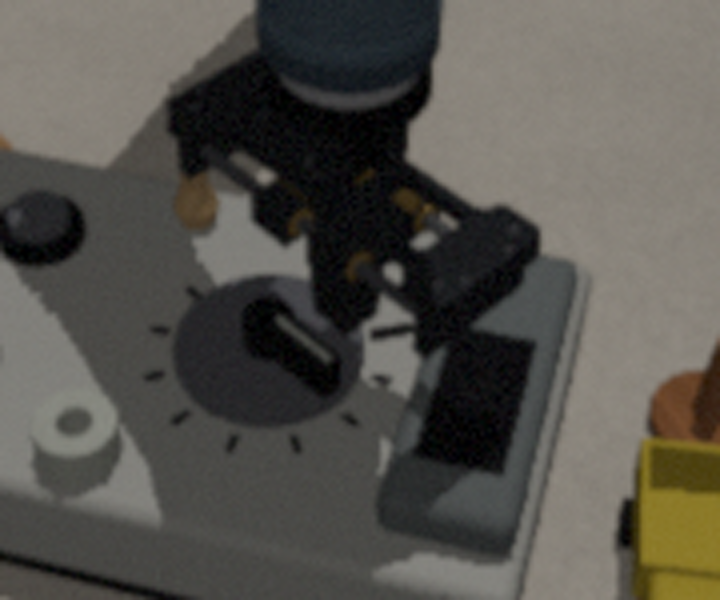

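The view shows the closed fingertip at crop (345,320), between the pointer at (300,345) and the hood, on the anticlockwise side and clear. I'll lower it now.

```bash
python3 -m pendant '[[[0,0,-0.01,0,0,0,-1],[0,0,-0.02,0,0,0,-1],[0,0,-0.022,0,0,0,-1],[0,0,-0.022,0,0,0,-1],[0,0,-0.022,0,0,0,-1]]]'; cat > plan.py <<'E'
from h import *
import sys
# finger poses behind pointer for given dial position k, relative to now
p=telemetry.sense(); print(p['tcp_pos'],p['eef_rot'],p['contact_force'])
D=np.array([.5855,-.0585]);w=-.2048;r=.038;t=float(sys.argv[1])
for k in map(float,sys.argv[2:]):
    a=w+np.radians(120-30*k); u=np.array([np.cos(a),np.sin(a)]);n=np.array([-u[1],u[0]])
    print(k,np.round(D+r*u+t*n-[.5929,-.0141],4),'yaw',round(a+np.pi/2-2.413,3))
E
python3 plan.py .016 2 2.25 2.5 2.75 3 3.25 3.5 3.75 4 4.25 4.5 4.65 4.8
```

```text
time_s: 4.7
tcp_pos: [0.5929, -0.0146, 0.1022]
eef_rot: [3.141, 0.001, 2.412]
contact_force: [0.3, -0.1, 0.3]
opening: 0.0006
grasp_force: 0.0
[ 0.59293637 -0.01455387  0.10224568] [3.14105192e+00 6.49152384e-04 2.41184215e+00] [ 0.29254414 -0.10320377  0.32362866]
2.0 [ 0.006  -0.0054] yaw 0.0
2.25 [ 0.0109 -0.0075] yaw -0.131
2.5 [ 0.0156 -0.0102] yaw -0.262
2.75 [ 0.0199 -0.0135] yaw -0.393
3.0 [ 0.0237 -0.0173] yaw -0.523
3.25 [ 0.0269 -0.0216] yaw -0.654
3.5 [ 0.0296 -0.0263] yaw -0.785
3.75 [ 0.0317 -0.0312] yaw -0.916
4.0 [ 0.0331 -0.0365] yaw -1.047
4.25 [ 0.0337 -0.0418] yaw -1.178
4.5 [ 0.0337 -0.0472] yaw -1.309
4.65 [ 0.0334 -0.0504] yaw -1.387
4.8 [ 0.0328 -0.0536] yaw -1.466
```

```bash
python3 -m pendant '[[[0.006,-0.0054,0,0,0,0,-1],[0.0109,-0.0075,0,0,0,-0.131,-1],[0.0156,-0.0102,0,0,0,-0.262,-1],[0.0199,-0.0135,0,0,0,-0.393,-1],[0.0237,-0.0173,0,0,0,-0.523,-1],[0.0269,-0.0216,0,0,0,-0.654,-1],[0.0296,-0.0263,0,0,0,-0.785,-1],[0.0296,-0.0263,0,0,0,-0.785,-1]]]'; python3 - <<'E'
from h import *
snap('scene','s3.png',(160,110,340,260),4)
E
```

```text
time_s: 5.5
tcp_pos: [0.623, -0.0417, 0.1021]
eef_rot: [3.141, 0.001, 1.625]
contact_force: [-0.2, -1.1, 0.5]
opening: 0.0004
grasp_force: 0.0
```

View pics/s3.png

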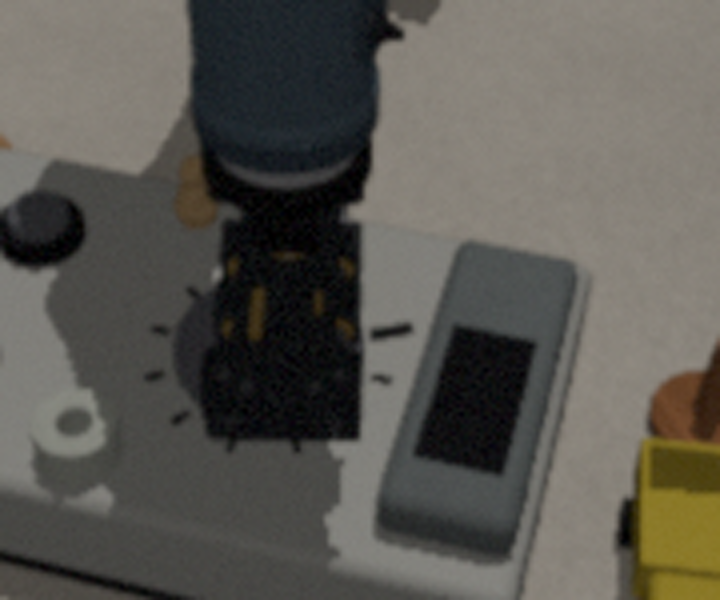

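The gripper hides the pointer, and the force is low. I'll go on to about position 4.65, then back off and look.

```bash
python3 -m pendant '[[[0.0021,-0.0049,0,0,0,-0.131,-1],[0.0035,-0.0102,0,0,0,-0.262,-1],[0.0041,-0.0155,0,0,0,-0.393,-1],[0.0041,-0.0209,0,0,0,-0.524,-1],[0.0038,-0.0241,0,0,0,-0.602,-1],[0.0038,-0.0241,0,0,0,-0.602,-1],[0.0038,-0.0241,0,0,0,-0.602,-1]]]'; python3 -m pendant '[[[-0.003,0.01,0,0,0,0,-1],[-0.003,0.01,0.04,0,0,0,-1],[-0.003,0.01,0.09,0,0,0,-1],[-0.05,0.01,0.12,0,0,0,-1],[-0.1,0.01,0.12,0,0,0,-1],[-0.15,0.01,0.12,0,0,0,-1],[-0.15,0.01,0.12,0,0,0,-1]]]';  python3 - <<'E'
from h import *
snap('scene','s4.png',(160,110,340,260),4)
E
```

```text
time_s: 6.25
tcp_pos: [0.6261, -0.065, 0.1018]
eef_rot: [3.141, 0.0, 1.029]
contact_force: [-0.5, 0.9, 0.1]
opening: 0.0006
grasp_force: 0.0
time_s: 6.95
tcp_pos: [0.4687, -0.0546, 0.2206]
eef_rot: [-3.136, 0.005, 1.027]
contact_force: [0.9, -0.2, 0.4]
opening: 0.0004
grasp_force: 0.0
```

View pics/s4.png

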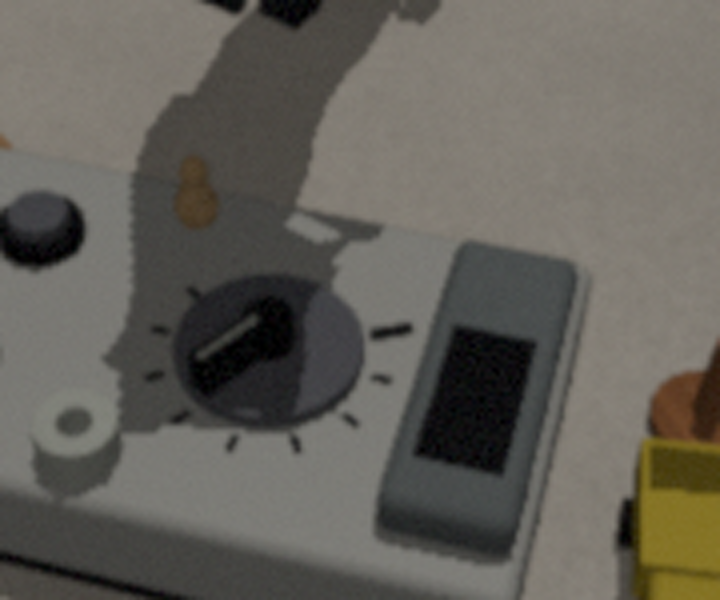

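The pointer now lies from the hub at crop (270,318) to the tip at about (200,365), near mark 5 at (180,418). I'll check it by projecting each position.

```bash
python3 - <<'E'
from h import *
np.set_printoptions(precision=3,suppress=True)
D=np.array([.5855,-.0585]);w=-.2048
for k in(4,4.5,5,5.5,6):
    a=w+np.radians(120-30*k); u=np.array([np.cos(a),np.sin(a)])
    q=pix('scene',[[*(D+.01*u),.116],[*(D+.05*u),.116]]); print(k,((q-[160,110])*4).ravel())
print([ (r['score'],(np.array(r['pixel'])-[160,110])*4) for r in tip_of('scene','pointer_tip')[:2]])
for r in regions_of('scene','print_button_top')[:1]:
    print(r['score'],at('scene',r['pixel'],.095))
E
python3 - <<'E'
from h import *
s=telemetry.sense();print(s['tcp_pos'],s['eef_rot'],s['time_s'],np.array([.505,-.2])-s['tcp_pos'][:2])
E
```

```text
4 [260.269 321.616 236.007 378.449]
4.5 [255.737 320.135 212.727 370.562]
5 [251.924 317.824 193.461 358.362]
5.5 [249.092 314.849 179.564 342.844]
6 [247.43  311.419 171.906 325.224]
[(0.88, array([200.8, 337.6]))]
0.45 [ 0.494 -0.195  0.095]
[ 0.47679513 -0.05449408  0.22229577] [ 3.13991822e+00 -8.45245672e-04  1.02666291e+00] 7.1 [ 0.02820487 -0.14550592]
```

The white line runs from about (258,318) to (197,358), which matches position 5. Next I'll go over the print button.

```bash
python3 -m pendant '[[[0.01,-0.048,0,0,0,0,-1],[0.02,-0.097,0,0,0,0,-1],[0.0285,-0.1455,0,0,0,0,-1],[0.0285,-0.1455,-0.04,0,0,0,-1],[0.0285,-0.1455,-0.08,0,0,0,-1],[0.0285,-0.1455,-0.108,0,0,0,-1],[0.0285,-0.1455,-0.108,0,0,0,-1],[0.0285,-0.1455,-0.108,0,0,0,-1]]]'; python3 - <<'E'
from h import *
snap('scene','s5.png',(110,80,290,230),4)
E
```

```text
time_s: 7.9
tcp_pos: [0.506, -0.2004, 0.1139]
eef_rot: [3.141, -0.001, 1.026]
contact_force: [0.3, -1.0, 1.1]
opening: 0.0004
grasp_force: 0.0
```

View pics/s5.png

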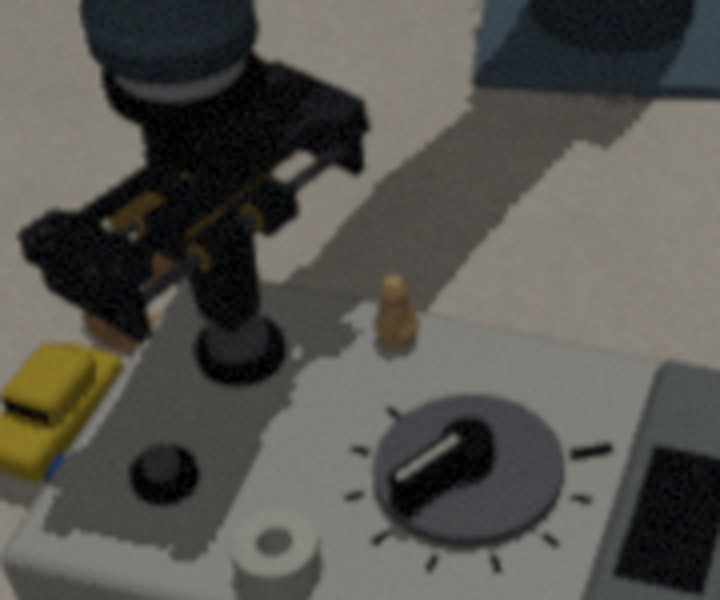

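The fingertip at crop (230,325) is just above the large button at (240,345), with the skittle and small button clear and the dial still at 5. I'll press down in small steps.

```bash
for i in 1 2; do python3 -m pendant '[[[0,0,-0.004,0,0,0,-1],[0,0,-0.006,0,0,0,-1],[0,0,-0.006,0,0,0,-1],[0,0,-0.006,0,0,0,-1]]]' | egrep 'tcp|contact'; done; python3 -m pendant '[[[0,0,-0.003,0,0,0,-1],[0,0,-0.003,0,0,0,-1],[0,0,-0.003,0,0,0,-1]]]' | egrep 'tcp|contact'
```

```text
tcp_pos: [0.5047, -0.2006, 0.1082]
contact_force: [-0.3, 0.4, -0.4]
tcp_pos: [0.5045, -0.2006, 0.1018]
contact_force: [-0.3, 0.4, 2.6]
tcp_pos: [0.5046, -0.2006, 0.0988]
contact_force: [0.0, -0.2, 3.7]
```

```bash
for i in 1 2 3; do python3 -m pendant '[[[0,0,-0.001,0,0,0,-1],[0,0,-0.001,0,0,0,-1],[0,0,-0.001,0,0,0,-1]]]' | egrep 'tcp|contact'; done
```

```text
tcp_pos: [0.5046, -0.2006, 0.0978]
contact_force: [0.4, -0.3, 4.1]
tcp_pos: [0.5046, -0.2006, 0.0968]
contact_force: [0.3, -0.3, 4.9]
tcp_pos: [0.5046, -0.2006, 0.0964]
contact_force: [-2.0, -0.1, 10.6]
```

The force jumped to 10.6 N and motion stalled at z 0.0964, so the button has bottomed. I'll lift off and move clear.

```bash
python3 -m pendant '[[[0,0,0,0,0,0,-1],[0,0,0.01,0,0,0,-1],[0,0,0.05,0,0,0,-1],[0,0,0.1,0,0,0,-1],[-0.02,-0.045,0.14,0,0,0,-1],[-0.04,-0.09,0.15,0,0,0,-1],[-0.06,-0.135,0.15,0,0,0,-1],[-0.06,-0.135,0.15,0,0,0,-1]]]'; python3 -m pendant '[[[0,0,0,0,0,0,-1],[0,0,0,0,0,0,-1],[0,0,0,0,0,0,-1]]]'|grep contact; python3 - <<'E'
from h import *
snap('scene','s6.png',(60,80,350,290),2.6)
E
```

```text
time_s: 10.75
tcp_pos: [0.4406, -0.3415, 0.2463]
eef_rot: [3.141, 0.003, 1.017]
contact_force: [-0.2, 0.0, -0.3]
opening: -0.0001
grasp_force: 0.0
contact_force: [-0.8, -0.7, 0.2]
```

View pics/s6.png

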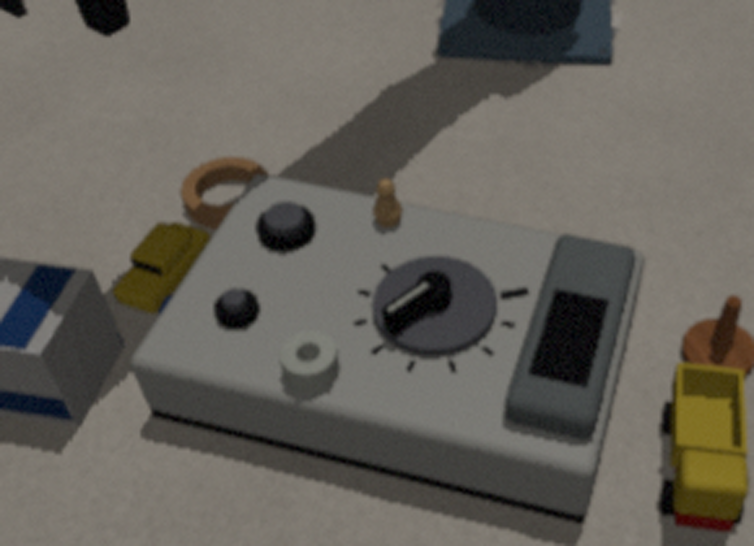

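The pointer is still at mark 5 (380,350). The large button at (286,222) is up again, everything else stands where it was, and the arm is clear.

```bash
python3 -c "
from rig import workorder
print(workorder.sign_off())"
```

```text
the job is handed in; nothing more can be done
None
```

I set the dial to position 5 and pressed the print button fully down once. It came back up, the arm is clear, and I've handed the job in; the hand-in returned no verdict.

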